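# Wind down a cheese press by its wing screw with fingertip strokes

### The job

Wind the small cheese press down: with the fingertips push round the wings of its upright screw, clockwise seen from above, in as many strokes as it takes, until the pressing plate has come down on the mould's lid and the screw stops; do not force it further. Only push the wings: do not pinch or grip them, do not lift or shift the mould, leave the cup, shaker and dish where they stand, and finish with the hand clear.

Things in the scene. Friction and masses are not known exactly. Their poses are not given: they have to be found in the camera images.
- press: Screw press, fixed. Origin: centre of its underside, on the screw's upright axis; x to its back, y along its bridge. Bamboo base 160 x 210 mm, 20 mm high; two steel columns at y = +-85 mm (nut tops 159 mm above the worktop) carry a grey bridge bar 34 mm wide, 204 mm long, its top 144 mm above the worktop. The wing screw stands above the middle of the bridge, in front of the depth scale.
- scale_top (a point): Top edge, mid-width, of the grey upright depth scale behind the screw: 22 mm wide, 4 mm thick, 46 to 50 mm from the screw's axis at the press's +x side, reaching from the bridge to 212 mm above the worktop. The wings pass it freely, but a finger pushing a wing round does not fit past it: lift it out and set it behind a wing again.
- screw (a joint): Turn of the wing screw, rad, growing clockwise seen from above. 0 is fully up; 8.0 is the stop, where the plate meets the mould's lid. It sinks 12 mm per turn, turns easily (a 0.05 N m drag, about 2 N at the wings) and stays where it is left.
- screw_top (a point): Top of the hub, on the screw's axis (193 mm above the worktop fully up, 178 mm at the stop). Hub 18 mm across. Two flat upright black wings stick out level to opposite sides, each to 39 mm from the axis, 7.5 mm thick, 24 mm high: tops up to 2 mm below this point, undersides 24 mm below it, always 8 mm or more above the bridge.
- wing_red (a point): Outer end of the wing that has a red spot on both faces, 39 mm from the axis, 11.5 mm below the hub's top; the other wing, plain black, points the opposite way.
- mould_mid (a point): Loose white mould with a wooden lid, standing on the press base under the plate: 95 mm across, 65 mm high over the lid, 0.7 kg. This point is on its axis, half-way up. To be left there.
- cup_mid (a point): Loose wooden cup, 52 mm across, 53 mm high; its centre. Leave alone.
- shaker_mid (a point): Loose grey cylindrical shaker, 47 mm across, 82 mm high; its centre. Leave alone.
- dish_mid (a point): Loose white sauce dish, 74 mm across, 20 mm high; its centre. Leave alone.

How it is judged:
By the outcome, as a careful person would: the job done as asked, in the order asked, and still so for the second after the job is handed in, with the robot touching nothing.
It also fails if it takes over 54 s, if anything falls off the work surface, if the arm or the gripper's body presses on something with over 40 N, if the wrist force passes 120 N, or if a joint passes its speed limit or range.

### The arm

A 6-joint arm with a two-finger parallel gripper is mounted at the origin on a cart in front of the work surface, level with it; the furniture and walls round the work are solid. World frame = base frame: x ahead of the robot, y to its left, z up, the work surface at z = 0. Lengths are in m, angles in rad, forces in N, time in s.
With the tool pointing down it reaches from about 0.25 to 0.775 m from the base axis. Payload 4 kg.
Tool frame: the origin (TCP) lies on the centre line of the jaws, within the pads' length; the fingertips stand 22 mm ahead of it and the grasp point (between the pads) lies 3 mm ahead of it; z points along the fingers, y is the direction in which the jaws open and shut (so a half turn about z gives the same grasp; the last joint's range is limited). The gripper opens to 94 mm and grips with 3 to 60 N. Pads are 16 mm wide; open, the fingers measure 119 mm over their backs; the gripper's body (75 mm by 177 mm) begins 78 mm behind the grasp point.
Start: joints at [1.011, 0.087, 1.371, -0, 1.684, -0.103], TCP at [0.243, 0.494, 0.228] pointing down, gripper open.
Joint ranges: [-3.1, 3.1], [-0.76, 2.03], [0.27, 2.55], [-1.08, 4.22], [0.17, 2.65], [-2.57, 2.57]. Speed limits (rad/s): [2.79, 2.79, 3.14, 3.14, 3.14, 3.14].

### API

Orientations are given as [roll, pitch, yaw] about the fixed x, y, z axes, in that order (R = Rz(yaw) Ry(pitch) Rx(roll)).
In Python, from bench import robot gives the robot as it stands. The module is installed in compiled form; this text tells all that it offers.
- The arm moves only by the shell command python3 -m inch 'ROWS'. ROWS is JSON, a list of rows, each an object with "linear": the shift along the world's x, y, z scaled (see below), a list of three; "twist": the turn about the world's z scaled (see below); "gripper": the opening, from 0 (shut) to 1 (fully open). In form: [{"linear": [x, y, z], "twist": twist, "gripper": gripper}, ...]. A call has 1 to 10 rows; each row is the pose to reach, as a shift and turn from the pose commanded when the call began; what a row does not reach only later rows make up. The controller multiplies each number of a shift by 0.1 m and each number of a turn by 60 degrees. A row lasts 1/12 s, in which the tool goes at most 41.7 mm and 7.16 degrees, less where a joint would pass 70% of its speed; a pose out of reach is approached as far as the arm can. A call with a number of a shift or a turn outside -1 to 1 is refused whole. A call with a gripper value outside its range is refused whole. The fingers move at their own pace and stop on an object; the grip force is fixed at half the most. Time passes only in rows, so rows that repeat a pose let the fingers close. It gives the time, the measured TCP pose, the force and the opening at its end, in the units of the state.
- robot.get_obs(): the state, without advancing time (a new reading comes with each control period).
- robot.snapshot(name): name is "side" or "top"; returns a dict with "image" (384x512x3 uint8, red, green, blue), "depth" (384x512 float32, m along the optical axis (not along the pixel's ray), 0 where there is no reading), "mtx" (3x3 intrinsics, pixels), "k1" (the pictures are not rectified: a ray, as slopes to the right and down, at radius r is drawn at 1 + k1 r^2 times it, then the intrinsics apply), "rvec" (rotation vector, rad) and "tvec" (3), from world to camera coordinates, as OpenCV has them. Camera axes: x right, y down, z forward; pixel columns grow to the right and rows downward; lengths in m; the calibration is good to about 2 mm. A picture is of the moment at which its call begins.
- robot.close_job(): hands the job in, once; it reports no verdict.
The state is a dict: "time": time; "joint_positions": joint angles; "qvel": joint speeds; "joint_torque": joint torques, N m; "tool_pos": TCP position; "ee_rot": TCP orientation; "wrist_force": force on the tool from outside, world axes, zero at the start; "wrist_torque": the same for the moment, N m; "width": finger opening in m.
Only numpy, scipy, OpenCV 4.12 (cv2) and the standard library are available. Lean on these libraries where they do the work, as an engineer would, in place of code of your own. Each camera call takes 0.05 s, during which the arm holds its last target.

## Working session

There is one attempt and no reset: what is moved stays moved. The work goes in short steps, Python scripts to look and compute and a shell command to move; the robot and the scene stay as the last step left them, time stands still between calls to the robot, and variables do not carry over. Pictures are saved under pics/ and viewed, and the job is handed in when it is done.

```bash
mkdir -p pics; python3 - <<'E'
from bench import robot
import cv2,numpy as np
o=robot.get_obs();print({k:np.round(v,3).tolist() for k,v in o.items()})
for n in("side","top"):
    s=robot.snapshot(n);cv2.imwrite(f"pics/{n}0.png",s["image"][:,:,::-1]);np.savez(f"/tmp/{n}0.npz",**s)
    R=cv2.Rodrigues(np.array(s["rvec"]))[0];print(n,s["mtx"],s["k1"],-R.T@np.array(s["tvec"]).ravel(),R)
E
```

```text
{'time': 0.0, 'joint_positions': [1.011, 0.088, 1.372, -0.0, 1.684, -0.103], 'qvel': [-0.0, 0.002, -0.0, -0.0, 0.002, 0.0], 'joint_torque': [-0.002, -34.019, -30.242, 0.072, 0.033, -0.0], 'tool_pos': [0.242, 0.493, 0.226], 'ee_rot': [-3.139, -0.0, 2.685], 'wrist_force': [-1.268, -0.112, 0.189], 'wrist_torque': [0.03, -0.019, -0.022], 'width': 0.094}
side [[435.19920679   0.         253.05006284]
 [  0.         435.19920679 193.80712448]
 [  0.           0.           1.        ]] -0.16889844333330126 [ 0.35697818 -0.68924307  0.8487174 ] [[ 0.96727084 -0.25373611 -0.00225989]
 [-0.17420968 -0.65757893 -0.73296721]
 [ 0.18449419  0.70937151 -0.68026021]]
top [[460.62776094   0.         257.65268267]
 [  0.         460.62776094 193.776083  ]
 [  0.           0.           1.        ]] 0.02891827776494752 [0.34260064 0.06377491 1.16052664] [[-0.07782465 -0.99695168 -0.0055373 ]
 [-0.97174143  0.07709584 -0.22310272]
 [ 0.22284953 -0.01198207 -0.97477921]]
```

View pics/side0.png

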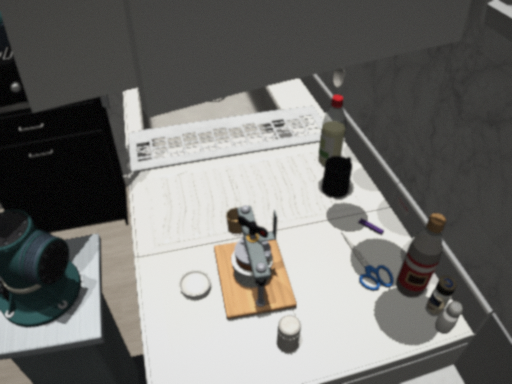

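View pics/top0.png

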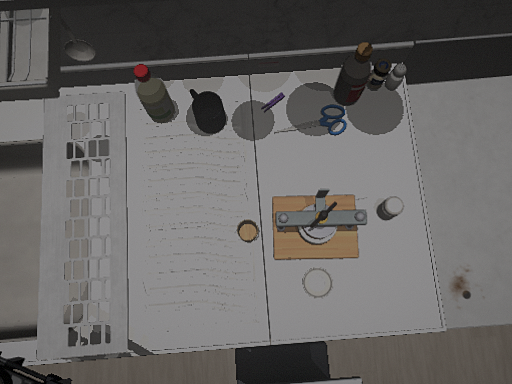

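The side view shows the press near (255,255) and the top view shows it near (322,217). The dish, cup and shaker stand around it. I'll zoom in and measure.

```bash
cat > h.py <<'E'
import cv2,numpy as np
def ray(s,u,v):
    K=np.array(s["mtx"]);k1=float(s["k1"]);R=cv2.Rodrigues(np.array(s["rvec"]).astype(float))[0];t=np.array(s["tvec"]).ravel()
    n=cv2.undistortPoints(np.array([[[u,v]]],float),K,np.array([k1,0,0,0.]))[0,0]
    return -R.T@t, R.T@np.array([n[0],n[1],1])
def atz(s,u,v,z):
    c,d=ray(s,u,v);return c+d*(z-c[2])/d[2]
def proj(s,P):
    return cv2.projectPoints(np.array(P,float).reshape(-1,3),np.array(s["rvec"]).astype(float),np.array(s["tvec"]).astype(float),np.array(s["mtx"]),np.array([float(s["k1"]),0,0,0]))[0].reshape(-1,2)
def crop(s,x0,y0,w,h,f,name):
    im=s["image"][y0:y0+h,x0:x0+w,::-1]
    im=cv2.convertScaleAbs(im,alpha=1.4,beta=15)
    cv2.imwrite(name,cv2.resize(im,None,fx=f,fy=f,interpolation=cv2.INTER_CUBIC))
E
python3 - <<'E'
from h import *
t=dict(np.load("/tmp/top0.npz"));s=dict(np.load("/tmp/side0.npz"))
crop(t,260,180,120,90,6,"pics/t1.png");crop(s,205,195,110,130,4.5,"pics/s1.png")
E
```

```text
(no output)
```

View pics/t1.png

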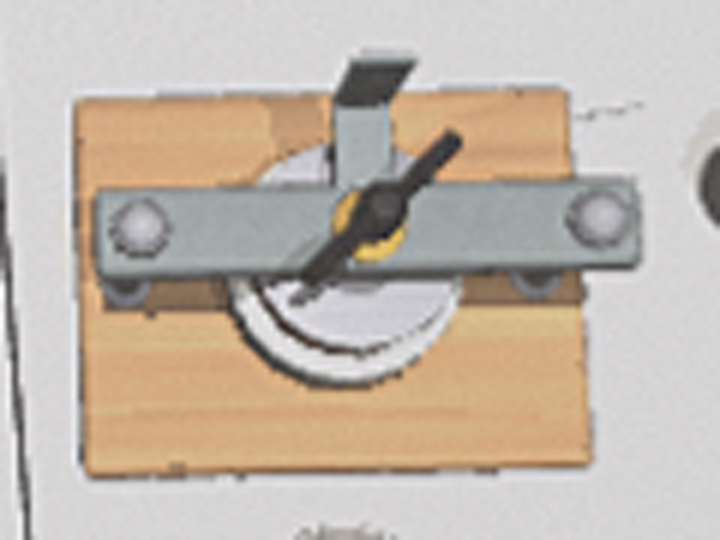

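View pics/s1.png

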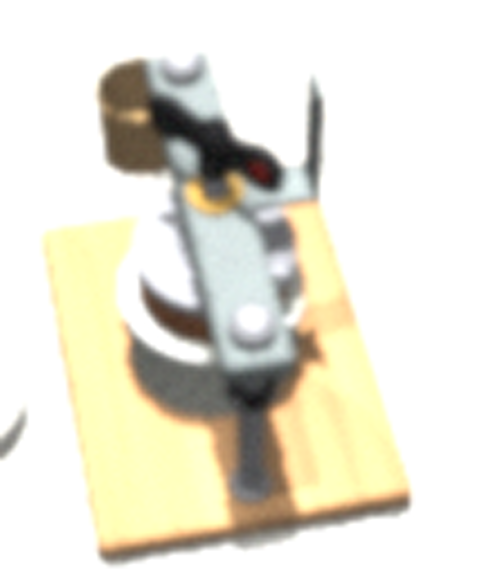

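```bash
python3 - <<'E'
from h import *
t=dict(np.load("/tmp/top0.npz"));s=dict(np.load("/tmp/side0.npz"))
T=lambda x,y,z:atz(t,x/6+260,y/6+180,z)
S=lambda x,y,z:atz(s,x/4.5+205,y/4.5+195,z)
c=[T(75,98,.02),T(568,90,.02),T(592,465,.02),T(87,475,.02)];print(np.round(c,3),np.mean(c,0))
n=[T(140,226,.159),T(602,215,.159)];print("nuts",np.round(n,4),np.mean(n,0)); d=n[0]-n[1];print(np.hypot(*d[:2]),"yaw",np.degrees(np.arctan2(-d[0],d[1])))
n=[S(182,64,.159),S(254,322,.157)];print("side nuts",np.round(n,4),np.mean(n,0))
print("hub",T(383,200,.193),"tips",T(455,138,.190),T(298,300,.167), T(300,290,.18))
print("scale top",T(382,57,.212),S(315,85,.212))
c=np.load if 0 else None
# depth cloud around press
for nm,d0 in(("t",t),("s",s)):
    dep=d0["depth"];v,u=np.nonzero(dep>0);K=d0["mtx"]
    nn=cv2.undistortPoints(np.stack([u,v],1).astype(float)[:,None],K,np.array([float(d0["k1"]),0,0,0]))[:,0]
    z=dep[v,u];P=np.c_[nn*z[:,None],z];R=cv2.Rodrigues(d0["rvec"])[0];W=(P-d0["tvec"].ravel())@R
    np.save(f"/tmp/{nm}.npy",W)
    m=(abs(W[:,0]-.33)<.12)&(abs(W[:,1]+.08)<.14)
    Q=W[m]
    for lo,hi in((.135,.15),(.16,.2),(.2,.22)):
        q=Q[(Q[:,2]>lo)&(Q[:,2]<hi)];print(nm,lo,len(q),q.mean(0).round(4),q.min(0).round(3),q.max(0).round(3))
E
```

```text
[[ 0.594  0.013  0.02 ]
 [ 0.581 -0.195  0.02 ]
 [ 0.424 -0.185  0.02 ]
 [ 0.436  0.021  0.02 ]] [ 0.50847571 -0.08644746  0.02      ]
nuts [[ 0.5133 -0.0007  0.159 ]
 [ 0.5041 -0.1699  0.159 ]] [ 0.50865683 -0.08531334  0.159     ]
0.1693980156970166 yaw -3.111714013168685
side nuts [[ 0.5146 -0.0148  0.159 ]
 [ 0.5068 -0.1778  0.157 ]] [ 0.51069733 -0.09633638  0.158     ]
hub [ 0.51001419 -0.08538014  0.193     ] tips [ 0.53093633 -0.11396277  0.19      ] [ 0.48037218 -0.05473169  0.167     ] [ 0.48209589 -0.05426503  0.18      ]
scale top [ 0.55765632 -0.08772443  0.212     ] [ 0.5578056  -0.09534036  0.212     ]<stdin>:20: RuntimeWarning: Mean of empty slice.
  ret = um.true_divide(
Traceback (most recent call last):
ValueError: zero-size array to reduction operation minimum which has no identity
```

```bash
python3 - <<'E'
from h import *
t=dict(np.load("/tmp/top0.npz"));s=dict(np.load("/tmp/side0.npz"))
for nm,d0 in(("t",t),("s",s)):
    dep=d0["depth"];v,u=np.nonzero(dep>0);K=d0["mtx"]
    nn=cv2.undistortPoints(np.stack([u,v],1).astype(float)[:,None],K,np.array([float(d0["k1"]),0,0,0]))[:,0]
    z=dep[v,u];P=np.c_[nn*z[:,None],z];R=cv2.Rodrigues(d0["rvec"])[0];W=(P-d0["tvec"].ravel())@R
    m=(abs(W[:,0]-.51)<.1)&(abs(W[:,1]+.08)<.14);Q=W[m]
    for lo,hi in((-.01,.01),(.015,.025),(.135,.15),(.152,.165),(.168,.2),(.2,.22)):
        q=Q[(Q[:,2]>lo)&(Q[:,2]<hi)]
        if len(q):print(nm,lo,len(q),q.mean(0).round(4),q.min(0).round(3),q.max(0).round(3))
# side base corners
S=lambda x,y,z:atz(s,x/4.5+205,y/4.5+195,z)
print([S(*p,.02).round(3) for p in((45,235),(318,203),(408,498),(103,552))])
print(proj(s,[[.5133,-.0007,.159],[.5041,-.1699,.159],[.5087,-.0855,.193]])*4.5-np.array([205,195])*4.5)
E
```

```text
t -0.01 3013 [ 0.4985 -0.0635 -0.0008] [ 0.41 -0.22 -0.01] [0.61 0.06 0.01]
t 0.015 3095 [ 0.4986 -0.0807  0.0195] [ 0.425 -0.194  0.015] [0.595 0.023 0.025]
t 0.135 1242 [ 0.5128 -0.085   0.1431] [ 0.488 -0.187  0.135] [0.558 0.016 0.15 ]
t 0.152 134 [ 0.516  -0.0829  0.1559] [ 0.497 -0.179  0.152] [0.558 0.008 0.165]
t 0.168 199 [ 0.5173 -0.0846  0.1877] [ 0.485 -0.115  0.168] [ 0.56  -0.054  0.2  ]
t 0.2 29 [ 0.5577 -0.0869  0.2081] [ 0.555 -0.097  0.2  ] [ 0.56  -0.077  0.214]
s -0.01 2602 [ 0.4926 -0.118  -0.0018] [ 0.41  -0.22  -0.007] [0.61 0.06 0.01]
s 0.015 3037 [ 0.5038 -0.1172  0.0185] [ 0.427 -0.198  0.015] [0.593 0.059 0.025]
s 0.135 922 [ 0.5133 -0.1079  0.1426] [ 0.49  -0.191  0.135] [0.561 0.014 0.15 ]
s 0.152 118 [ 0.5175 -0.0988  0.1562] [ 0.498 -0.182  0.152] [0.561 0.006 0.165]
s 0.168 331 [ 0.5189 -0.0915  0.1829] [ 0.487 -0.12   0.168] [ 0.562 -0.058  0.2  ]
s 0.2 27 [ 0.5598 -0.092   0.2077] [ 0.558 -0.101  0.2  ] [ 0.562 -0.08   0.212]
[array([0.441, 0.011, 0.02 ]), array([ 0.593, -0.005,  0.02 ]), array([ 0.581, -0.201,  0.02 ]), array([ 0.429, -0.193,  0.02 ])]
[[172.66894258  45.31818031]
 [243.48479665 306.70668055]
 [205.48171196 118.64795291]]
```

Measured from the two views:

- **Axis:** about (0.509, -0.087), with the press yawed about -3°.
- **Wings:** red at about -52°, black at about 128°.
- **Plan:** keep the fingers shut and go round in arcs, finger behind a wing, at r = 28 mm. Lift out before the scale, which is at -3°.

First I'll move across with the tool raised.

```bash
python3 -m inch '[{"linear":[0.2,-0.3,0.2],"twist":0,"gripper":0},{"linear":[0.3,-0.6,0.4],"twist":0,"gripper":0},{"linear":[0.4,-0.95,0.4],"twist":0,"gripper":0},{"linear":[0.4,-0.95,0.4],"twist":0,"gripper":0}]'
for i in 1 2 3 4; do :; done
python3 -m inch '[{"linear":[0.2,-0.3,0],"twist":0,"gripper":0},{"linear":[0.3,-0.6,0],"twist":0,"gripper":0},{"linear":[0.4,-0.95,0],"twist":0,"gripper":0},{"linear":[0.4,-0.95,0],"twist":0,"gripper":0}]'
python3 -m inch '[{"linear":[0.2,-0.3,0],"twist":0,"gripper":0},{"linear":[0.3,-0.6,0],"twist":0,"gripper":0},{"linear":[0.4,-0.95,0],"twist":0,"gripper":0},{"linear":[0.4,-0.95,0],"twist":0,"gripper":0}]'
python3 -m inch '[{"linear":[0.2,-0.3,0],"twist":0,"gripper":0},{"linear":[0.3,-0.6,0],"twist":0,"gripper":0},{"linear":[0.4,-0.95,0],"twist":0,"gripper":0},{"linear":[0.4,-0.95,0],"twist":0,"gripper":0}]'
python3 - <<'E'
from bench import robot
import numpy as np
from h import *
o=robot.get_obs();print({k:np.round(v,3).tolist() for k,v in o.items()})
t=dict(np.load("/tmp/top0.npz"))
dep=t["depth"];K=t["mtx"];R=cv2.Rodrigues(t["rvec"])[0]
for v in range(209,220):
  r=[]
  for u in range(316,332):
    c,d=ray(t,u,v); r.append(int(round(1000*(c+d*dep[v,u])[2])))
  print(v,r)
E
```

```text
time: 0.43
tool_pos: [0.2843, 0.3949, 0.2691]
ee_rot: [3.141, 0.003, 2.68]
wrist_force: [0.8, -0.3, 1.3]
width: 0.071
time: 0.77
tool_pos: [0.3238, 0.2996, 0.2671]
ee_rot: [-3.139, 0.002, 2.679]
wrist_force: [-0.0, 0.5, 1.2]
width: 0.0439
time: 1.1
tool_pos: [0.3639, 0.2048, 0.2669]
ee_rot: [-3.139, 0.001, 2.678]
wrist_force: [0.6, 0.3, 0.1]
width: 0.017
time: 1.43
tool_pos: [0.4039, 0.1099, 0.2667]
ee_rot: [-3.139, 0.001, 2.678]
wrist_force: [0.1, 0.3, -0.4]
width: 0.0006
{'time': 1.433, 'joint_positions': [0.132, -0.212, 1.577, -0.002, 1.778, -0.976], 'qvel': [0.086, -0.003, 0.0, 0.082, 0.011, 0.096], 'joint_torque': [-1.278, -21.589, -30.502, -0.291, 0.062, -0.545], 'tool_pos': [0.404, 0.11, 0.267], 'ee_rot': [-3.139, 0.001, 2.678], 'wrist_force': [0.15, 0.279, -0.436], 'wrist_torque': [0.028, 0.017, -0.016], 'width': 0.001}
209 [140, 141, 144, 145, 142, 145, 146, 140, 145, 140, 188, 185, 190, 191, 186, 175]
210 [144, 142, 147, 144, 143, 143, 190, 191, 189, 189, 189, 189, 191, 190, 141, 140]
211 [143, 142, 145, 146, 144, 186, 192, 191, 193, 189, 192, 189, 188, 146, 142, 143]
212 [143, 142, 147, 149, 188, 190, 191, 191, 191, 191, 191, 190, 145, 143, 145, 143]
213 [1161, 148, 146, 179, 188, 191, 194, 192, 195, 194, 190, 191, 144, 145, 142, 143]
214 [148, 146, 147, 183, 188, 189, 188, 193, 189, 191, 190, 189, 143, 147, 144, 143]
215 [144, 146, 164, 179, 188, 191, 191, 188, 188, 192, 193, 188, 142, 143, 144, 143]
216 [147, 144, 162, 186, 191, 188, 188, 192, 192, 189, 188, 146, 145, 142, 141, 143]
217 [142, 144, 185, 188, 190, 190, 189, 192, 191, 189, 147, 145, 145, 143, 144, 143]
218 [187, 186, 191, 187, 189, 183, 179, 179, 180, 1161, 145, 142, 143, 146, 143, 144]
219 [193, 189, 187, 189, 182, 168, 165, 167, 146, 149, 146, 145, 146, 144, 146, 142]
```

```bash
python3 -m inch '[{"linear":[0.2,-0.4,0],"twist":0,"gripper":0},{"linear":[0.3,-0.7,0],"twist":0,"gripper":0},{"linear":[0.4,-0.95,0],"twist":0,"gripper":0},{"linear":[0.4,-0.95,0],"twist":0,"gripper":0}]'
python3 -m inch '[{"linear":[0.2,-0.4,0],"twist":0,"gripper":0},{"linear":[0.3,-0.7,0],"twist":0,"gripper":0},{"linear":[0.4,-0.95,0],"twist":0,"gripper":0},{"linear":[0.4,-0.95,0],"twist":0,"gripper":0},{"linear":[0.4,-0.95,0],"twist":0,"gripper":0}]'
python3 - <<'E'
from bench import robot
from h import *
o=robot.get_obs();print({k:np.round(v,4).tolist() for k,v in o.items()})
for n in("side","top"):
    s=robot.snapshot(n);np.savez(f"/tmp/{n}1.npz",**s)
    crop(s,*((205,165,130,130) if n=="side" else (250,150,130,110)),4.5,f"pics/{n}1.png")
    print(n,proj(s,[o["tool_pos"]-np.array([0,0,.022])]))
E
```

```text
time: 1.77
tool_pos: [0.4439, 0.0165, 0.2664]
ee_rot: [-3.14, -0.001, 2.68]
wrist_force: [-1.0, 0.7, 0.0]
width: 0.0004
time: 2.18
tool_pos: [0.483, -0.0755, 0.2666]
ee_rot: [3.141, -0.002, 2.684]
wrist_force: [-0.6, 0.2, 0.2]
width: 0.0005
{'time': 2.1833, 'joint_positions': [-0.272, -0.0526, 1.4359, 0.0014, 1.7605, -1.3849], 'qvel': [0.0278, -0.0288, 0.0116, 0.0055, 0.0063, -0.0044], 'joint_torque': [-0.965, -27.439, -30.4929, -0.1304, -0.0124, -0.0325], 'tool_pos': [0.483, -0.0755, 0.2666], 'ee_rot': [3.1407, -0.0024, 2.684], 'wrist_force': [-0.6114, 0.1588, 0.2269], 'wrist_torque': [0.0371, 0.029, 0.0217], 'width': 0.0005}
side [[236.783816   202.43755856]]
top [[323.85636879 222.26568999]]
```

View pics/side1.png

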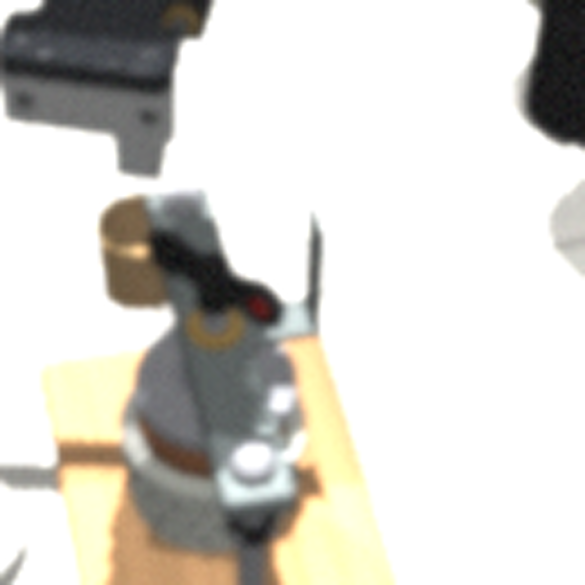

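View pics/top1.png

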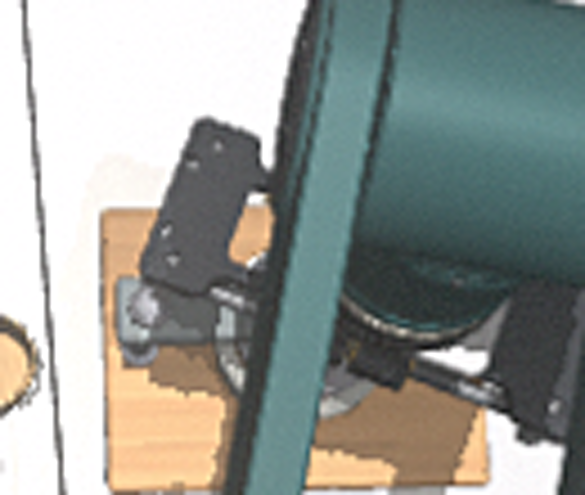

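```bash
python3 -m inch '[{"linear":[0,-0.15,0],"twist":0,"gripper":0},{"linear":[0,-0.15,0],"twist":0,"gripper":0},{"linear":[0,-0.15,-0.3],"twist":0,"gripper":0},{"linear":[0,-0.15,-0.5],"twist":0,"gripper":0},{"linear":[0,-0.15,-0.7],"twist":0,"gripper":0},{"linear":[0,-0.15,-0.83],"twist":0,"gripper":0},{"linear":[0,-0.15,-0.83],"twist":0,"gripper":0},{"linear":[0,-0.15,-0.83],"twist":0,"gripper":0}]'
python3 - <<'E'
from bench import robot
from h import *
o=robot.get_obs();print({k:np.round(o[k],4).tolist() for k in("time","tool_pos","wrist_force","width","joint_positions")})
s=robot.snapshot("side");crop(s,205,165,130,130,4.5,"pics/side2.png")
p=o["tool_pos"]-[.510,-.088,0];print("r,ang",np.hypot(*p[:2]),np.degrees(np.arctan2(p[1],p[0])))
P0=o["tool_pos"]
for a in range(-180,30,-10) if 0 else range(180,25,-10):
    q=np.array([.510+.028*np.cos(np.radians(a)),-.088+.028*np.sin(np.radians(a))]);print(a,((q-P0[:2])*10).round(3))
E
```

```text
time: 2.95
tool_pos: [0.4822, -0.0899, 0.1843]
ee_rot: [3.141, -0.001, 2.686]
wrist_force: [0.4, 0.4, -0.3]
width: 0.0003
{'time': 2.95, 'tool_pos': [0.4822, -0.0899, 0.1843], 'wrist_force': [0.3931, 0.414, -0.2629], 'width': 0.0003, 'joint_positions': [-0.3004, -0.0323, 1.5787, 0.0006, 1.5965, -1.4158]}
r,ang 0.02790862361445536 -176.0678248390577
180 [-0.002  0.019]
170 [0.003 0.068]
160 [0.015 0.115]
150 [0.036 0.159]
140 [0.064 0.199]
130 [0.098 0.234]
120 [0.138 0.262]
110 [0.183 0.282]
100 [0.23  0.295]
90 [0.278 0.299]
80 [0.327 0.295]
70 [0.374 0.282]
60 [0.418 0.262]
50 [0.458 0.234]
40 [0.493 0.199]
30 [0.521 0.159]
```

View pics/side2.png

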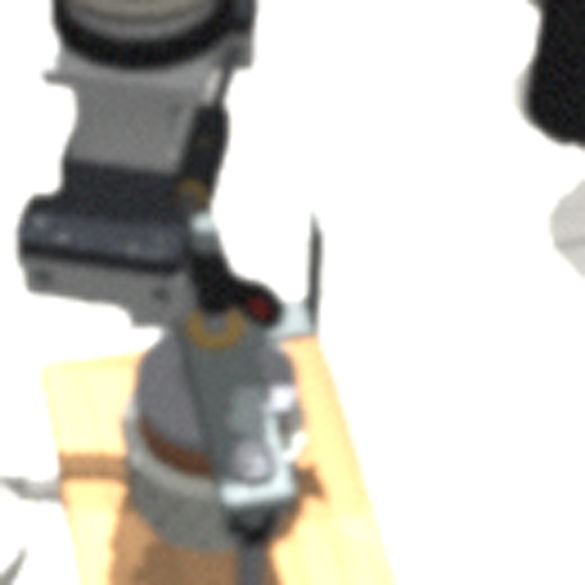

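```bash
python3 -m inch '[{"linear":[0,0.02,0],"twist":0,"gripper":0},{"linear":[0,0.045,0],"twist":0,"gripper":0},{"linear":[0.003,0.068,0],"twist":0,"gripper":0},{"linear":[0.008,0.09,0],"twist":0,"gripper":0},{"linear":[0.015,0.115,0],"twist":0,"gripper":0},{"linear":[0.025,0.137,0],"twist":0,"gripper":0},{"linear":[0.036,0.159,0],"twist":0,"gripper":0},{"linear":[0.05,0.18,0],"twist":0,"gripper":0},{"linear":[0.064,0.199,0],"twist":0,"gripper":0},{"linear":[0.064,0.199,0],"twist":0,"gripper":0}]'
python3 - <<'E'
from bench import robot
from h import *
o=robot.get_obs();print({k:np.round(o[k],4).tolist() for k in("time","tool_pos","wrist_force","width")})
s=robot.snapshot("side");crop(s,205,165,130,130,4.5,"pics/side3.png")
E
```

```text
time: 3.83
tool_pos: [0.489, -0.0712, 0.1843]
ee_rot: [3.141, -0.001, 2.685]
wrist_force: [-0.6, -0.8, -0.2]
width: 0.0007
{'time': 3.8333, 'tool_pos': [0.489, -0.0712, 0.1843], 'wrist_force': [-0.6281, -0.8099, -0.1602], 'width': 0.0007}
```

View pics/side3.png

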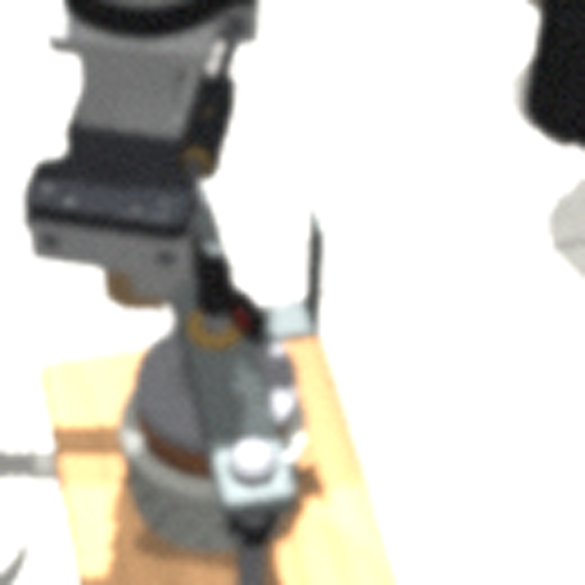

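The red spot moved from (260,307) to (243,320) in the crop, so the screw is turning clockwise at a low force. I'll keep pushing.

```bash
python3 -m inch '[{"linear":[0.016,0.018,0],"twist":0,"gripper":0},{"linear":[0.034,0.035,0],"twist":0,"gripper":0},{"linear":[0.053,0.05,0],"twist":0,"gripper":0},{"linear":[0.074,0.063,0],"twist":0,"gripper":0},{"linear":[0.096,0.074,0],"twist":0,"gripper":0},{"linear":[0.119,0.083,0],"twist":0,"gripper":0},{"linear":[0.142,0.091,0],"twist":0,"gripper":0},{"linear":[0.166,0.096,0],"twist":0,"gripper":0},{"linear":[0.19,0.099,0],"twist":0,"gripper":0},{"linear":[0.214,0.1,0],"twist":0,"gripper":0}]'
python3 -m inch '[{"linear":[0.025,-0.001,0],"twist":0,"gripper":0},{"linear":[0.049,-0.004,0],"twist":0,"gripper":0},{"linear":[0.073,-0.01,0],"twist":0,"gripper":0},{"linear":[0.096,-0.017,0],"twist":0,"gripper":0},{"linear":[0.118,-0.026,0],"twist":0,"gripper":0},{"linear":[0.14,-0.037,0],"twist":0,"gripper":0},{"linear":[0.16,-0.05,0],"twist":0,"gripper":0},{"linear":[0.18,-0.065,0],"twist":0,"gripper":0},{"linear":[0.18,-0.065,0],"twist":0,"gripper":0}]'
python3 - <<'E'
from bench import robot
from h import *
o=robot.get_obs();print({k:np.round(o[k],4).tolist() for k in("time","tool_pos","wrist_force","width")})
p=o["tool_pos"]-[.510,-.088,0];print("r,ang",np.hypot(*p[:2]),np.degrees(np.arctan2(p[1],p[0])))
s=robot.snapshot("side");crop(s,205,165,130,130,4.5,"pics/side4.png")
E
```

```text
time: 4.72
tool_pos: [0.5106, -0.0613, 0.1845]
ee_rot: [3.141, -0.0, 2.685]
wrist_force: [-2.1, 0.3, 0.2]
width: 0.0004
time: 5.47
tool_pos: [0.5295, -0.0683, 0.1848]
ee_rot: [3.141, 0.002, 2.685]
wrist_force: [-0.1, 1.6, -1.7]
width: 0.0004
{'time': 5.4667, 'tool_pos': [0.5295, -0.0683, 0.1848], 'wrist_force': [-0.1421, 1.5613, -1.7299], 'width': 0.0004}
r,ang 0.027736738088594427 45.3431569104751
```

View pics/side4.png

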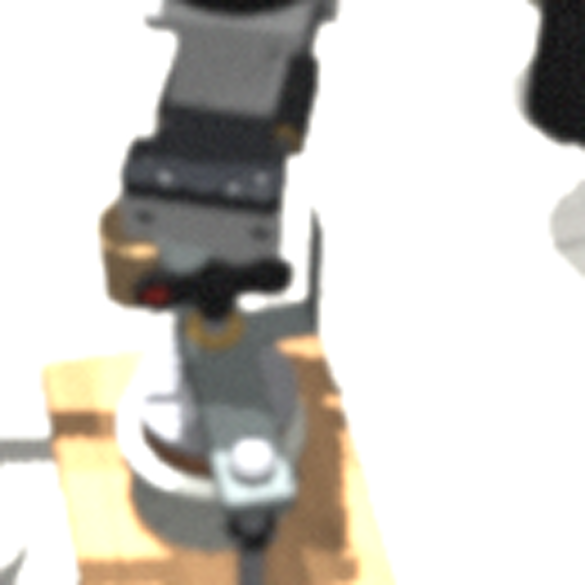

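The black wing now points at the scale (about -2°) and red is at about 178°, so it has turned about 130°. I'll lift out and set in behind the red wing at a finger angle of about 232°.

```bash
python3 -m inch '[{"linear":[-0.03,0.04,0],"twist":0,"gripper":0},{"linear":[-0.03,0.04,0.3],"twist":0,"gripper":0},{"linear":[-0.03,0.04,0.55],"twist":0,"gripper":0},{"linear":[-0.03,0.04,0.55],"twist":0,"gripper":0},{"linear":[-0.2,-0.2,0.55],"twist":0,"gripper":0},{"linear":[-0.37,-0.42,0.55],"twist":0,"gripper":0},{"linear":[-0.37,-0.42,0.55],"twist":0,"gripper":0},{"linear":[-0.37,-0.42,0.3],"twist":0,"gripper":0},{"linear":[-0.37,-0.42,0],"twist":0,"gripper":0},{"linear":[-0.37,-0.42,0],"twist":0,"gripper":0}]'
python3 - <<'E'
from bench import robot
from h import *
o=robot.get_obs();print({k:np.round(o[k],4).tolist() for k in("time","tool_pos","wrist_force","width")})
p=o["tool_pos"]-[.510,-.088,0];a0=np.degrees(np.arctan2(p[1],p[0]))%360;print("r,ang",np.hypot(*p[:2]),a0)
s=robot.snapshot("side");crop(s,205,165,130,130,4.5,"pics/side5.png")
P0=o["tool_pos"]
for a in range(225,35,-5):
    q=np.array([.510+.028*np.cos(np.radians(a)),-.088+.028*np.sin(np.radians(a))]);print(a,((q-P0[:2])*10).round(3))
E
```

```text
time: 6.35
tool_pos: [0.4883, -0.1091, 0.1783]
ee_rot: [-3.14, -0.01, 2.684]
wrist_force: [-1.1, 0.2, -2.0]
width: 0.0005
{'time': 6.35, 'tool_pos': [0.4883, -0.1091, 0.1783], 'wrist_force': [-1.0553, 0.1609, -2.0053], 'width': 0.0005}
r,ang 0.030244934008918506 224.11537971083553
225 [0.019 0.013]
220 [0.003 0.031]
215 [-0.012  0.05 ]
210 [-0.025  0.071]
205 [-0.037  0.092]
200 [-0.046  0.115]
195 [-0.053  0.138]
190 [-0.059  0.162]
185 [-0.062  0.186]
180 [-0.063  0.211]
175 [-0.062  0.235]
170 [-0.059  0.259]
165 [-0.053  0.283]
160 [-0.046  0.306]
155 [-0.037  0.329]
150 [-0.025  0.351]
145 [-0.012  0.371]
140 [0.003 0.391]
135 [0.019 0.409]
130 [0.037 0.425]
125 [0.057 0.44 ]
120 [0.077 0.453]
115 [0.099 0.464]
110 [0.121 0.474]
105 [0.145 0.481]
100 [0.169 0.486]
95 [0.193 0.489]
90 [0.217 0.491]
85 [0.242 0.489]
80 [0.266 0.486]
75 [0.29  0.481]
70 [0.313 0.474]
65 [0.335 0.464]
60 [0.357 0.453]
55 [0.378 0.44 ]
50 [0.397 0.425]
45 [0.415 0.409]
40 [0.432 0.391]
```

View pics/side5.png

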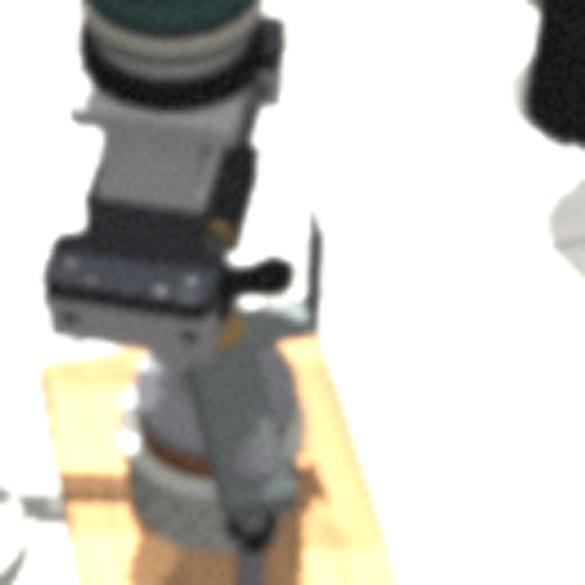

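```bash
python3 -m inch '[{"linear":[-0.024,0.025,0],"twist":0,"gripper":0},{"linear":[-0.052,0.065,0],"twist":0,"gripper":0},{"linear":[-0.073,0.109,0],"twist":0,"gripper":0},{"linear":[-0.086,0.156,0],"twist":0,"gripper":0},{"linear":[-0.09,0.205,0],"twist":0,"gripper":0},{"linear":[-0.086,0.253,0],"twist":0,"gripper":0},{"linear":[-0.073,0.3,0],"twist":0,"gripper":0},{"linear":[-0.052,0.345,0],"twist":0,"gripper":0},{"linear":[-0.024,0.385,0],"twist":0,"gripper":0},{"linear":[-0.024,0.385,0],"twist":0,"gripper":0}]'
python3 -m inch '[{"linear":[0.016,0.018,0],"twist":0,"gripper":0},{"linear":[0.034,0.035,0],"twist":0,"gripper":0},{"linear":[0.053,0.05,0],"twist":0,"gripper":0},{"linear":[0.074,0.063,0],"twist":0,"gripper":0},{"linear":[0.096,0.074,0],"twist":0,"gripper":0},{"linear":[0.119,0.083,0],"twist":0,"gripper":0},{"linear":[0.142,0.091,0],"twist":0,"gripper":0},{"linear":[0.166,0.096,0],"twist":0,"gripper":0},{"linear":[0.19,0.099,0],"twist":0,"gripper":0},{"linear":[0.214,0.1,0],"twist":0,"gripper":0}]'
python3 -m inch '[{"linear":[0.025,-0.001,0],"twist":0,"gripper":0},{"linear":[0.049,-0.004,0],"twist":0,"gripper":0},{"linear":[0.073,-0.01,0],"twist":0,"gripper":0},{"linear":[0.096,-0.017,0],"twist":0,"gripper":0},{"linear":[0.118,-0.026,0],"twist":0,"gripper":0},{"linear":[0.14,-0.037,0],"twist":0,"gripper":0},{"linear":[0.16,-0.05,0],"twist":0,"gripper":0},{"linear":[0.18,-0.065,0],"twist":0,"gripper":0},{"linear":[0.18,-0.065,0],"twist":0,"gripper":0}]'
python3 - <<'E'
from bench import robot
from h import *
o=robot.get_obs();print({k:np.round(o[k],4).tolist() for k in("time","tool_pos","wrist_force","width")})
p=o["tool_pos"]-[.510,-.088,0];print("r,ang",np.hypot(*p[:2]),np.degrees(np.arctan2(p[1],p[0])))
s=robot.snapshot("side");crop(s,205,165,130,130,4.5,"pics/side6.png")
E
```

```text
time: 7.23
tool_pos: [0.4891, -0.0703, 0.1842]
ee_rot: [3.141, -0.001, 2.686]
wrist_force: [-0.3, -0.1, 1.4]
width: 0.0003
time: 8.07
tool_pos: [0.5106, -0.0613, 0.1845]
ee_rot: [3.141, -0.0, 2.685]
wrist_force: [-2.5, -0.3, -0.5]
width: 0.0005
time: 8.82
tool_pos: [0.5295, -0.0683, 0.1848]
ee_rot: [3.141, 0.002, 2.685]
wrist_force: [-0.2, 2.4, 0.2]
width: 0.0005
{'time': 8.8167, 'tool_pos': [0.5295, -0.0683, 0.1848], 'wrist_force': [-0.2083, 2.4101, 0.1554], 'width': 0.0005}
r,ang 0.027770307877581082 45.315858773059546
```

View pics/side6.png

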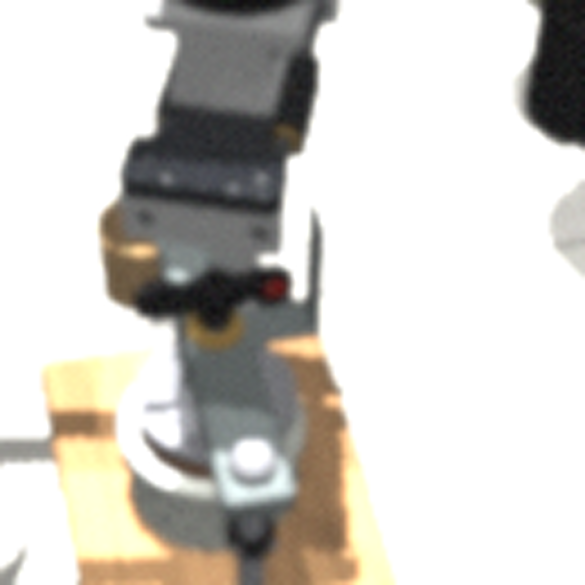

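Red is now at the scale, so the total is about 310°. At most about 148° remains, so this is the last stroke, behind the black wing. I'll check force more often as it goes.

```bash
python3 -m inch '[{"linear":[-0.03,0.04,0],"twist":0,"gripper":0},{"linear":[-0.03,0.04,0.3],"twist":0,"gripper":0},{"linear":[-0.03,0.04,0.55],"twist":0,"gripper":0},{"linear":[-0.03,0.04,0.55],"twist":0,"gripper":0},{"linear":[-0.2,-0.2,0.55],"twist":0,"gripper":0},{"linear":[-0.37,-0.42,0.55],"twist":0,"gripper":0},{"linear":[-0.37,-0.42,0.55],"twist":0,"gripper":0},{"linear":[-0.37,-0.42,0.3],"twist":0,"gripper":0},{"linear":[-0.37,-0.42,0],"twist":0,"gripper":0},{"linear":[-0.37,-0.42,0],"twist":0,"gripper":0}]'
python3 -m inch '[{"linear":[-0.024,0.025,0],"twist":0,"gripper":0},{"linear":[-0.052,0.065,0],"twist":0,"gripper":0},{"linear":[-0.073,0.109,0],"twist":0,"gripper":0},{"linear":[-0.086,0.156,0],"twist":0,"gripper":0},{"linear":[-0.09,0.205,0],"twist":0,"gripper":0},{"linear":[-0.086,0.253,0],"twist":0,"gripper":0},{"linear":[-0.086,0.253,0],"twist":0,"gripper":0}]'
python3 -m inch '[{"linear":[0.006,0.024,0],"twist":0,"gripper":0},{"linear":[0.013,0.047,0],"twist":0,"gripper":0},{"linear":[0.023,0.07,0],"twist":0,"gripper":0},{"linear":[0.034,0.092,0],"twist":0,"gripper":0},{"linear":[0.047,0.113,0],"twist":0,"gripper":0},{"linear":[0.062,0.132,0],"twist":0,"gripper":0},{"linear":[0.062,0.132,0],"twist":0,"gripper":0}]'
python3 - <<'E'
from bench import robot
from h import *
s=robot.snapshot("side");crop(s,205,165,130,130,4.5,"pics/side7.png")
E
```

```text
time: 9.7
tool_pos: [0.4883, -0.1091, 0.1783]
ee_rot: [-3.14, -0.01, 2.684]
wrist_force: [-1.4, -0.4, -0.2]
width: 0.0002
time: 10.28
tool_pos: [0.483, -0.084, 0.1854]
ee_rot: [3.141, 0.001, 2.686]
wrist_force: [-0.4, -0.6, 0.6]
width: 0.0001
time: 10.87
tool_pos: [0.489, -0.0708, 0.1841]
ee_rot: [3.141, -0.001, 2.685]
wrist_force: [-1.0, -0.6, -0.1]
width: 0.0004
```

View pics/side7.png

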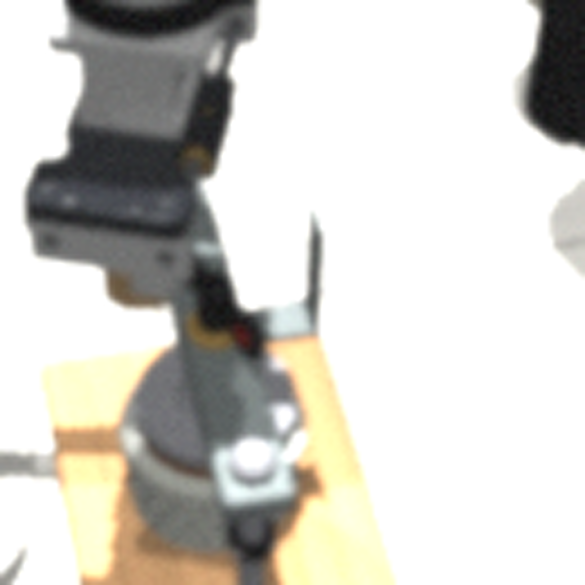

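```bash
python3 -m inch '[{"linear":[0.013,0.015,0],"twist":0,"gripper":0},{"linear":[0.027,0.028,0],"twist":0,"gripper":0},{"linear":[0.042,0.041,0],"twist":0,"gripper":0},{"linear":[0.058,0.052,0],"twist":0,"gripper":0},{"linear":[0.075,0.063,0],"twist":0,"gripper":0},{"linear":[0.075,0.063,0],"twist":0,"gripper":0}]'
python3 -c "
import numpy as np
for a0 in(120,104,92,80,68,56):
  print(a0,[(a,round(.28*(np.cos(np.radians(a))-np.cos(np.radians(a0))),3),round(.28*(np.sin(np.radians(a))-np.sin(np.radians(a0))),3)) for a in range(a0-4,a0-20,-4)])"
```

```text
time: 11.42
tool_pos: [0.4968, -0.0648, 0.1845]
ee_rot: [3.141, -0.0, 2.685]
wrist_force: [-1.4, -0.3, -0.2]
width: 0.0006
120 [(116, np.float64(0.017), np.float64(0.009)), (112, np.float64(0.035), np.float64(0.017)), (108, np.float64(0.053), np.float64(0.024)), (104, np.float64(0.072), np.float64(0.029))]
104 [(100, np.float64(0.019), np.float64(0.004)), (96, np.float64(0.038), np.float64(0.007)), (92, np.float64(0.058), np.float64(0.008)), (88, np.float64(0.078), np.float64(0.008))]
92 [(88, np.float64(0.02), np.float64(0.0)), (84, np.float64(0.039), np.float64(-0.001)), (80, np.float64(0.058), np.float64(-0.004)), (76, np.float64(0.078), np.float64(-0.008))]
80 [(76, np.float64(0.019), np.float64(-0.004)), (72, np.float64(0.038), np.float64(-0.009)), (68, np.float64(0.056), np.float64(-0.016)), (64, np.float64(0.074), np.float64(-0.024))]
68 [(64, np.float64(0.018), np.float64(-0.008)), (60, np.float64(0.035), np.float64(-0.017)), (56, np.float64(0.052), np.float64(-0.027)), (52, np.float64(0.067), np.float64(-0.039))]
56 [(52, np.float64(0.016), np.float64(-0.011)), (48, np.float64(0.031), np.float64(-0.024)), (44, np.float64(0.045), np.float64(-0.038)), (40, np.float64(0.058), np.float64(-0.052))]
```

```bash
python3 -m inch '[{"linear":[0.017,0.009,0],"twist":0,"gripper":0},{"linear":[0.035,0.017,0],"twist":0,"gripper":0},{"linear":[0.053,0.024,0],"twist":0,"gripper":0},{"linear":[0.072,0.029,0],"twist":0,"gripper":0},{"linear":[0.072,0.029,0],"twist":0,"gripper":0}]'
```

```text
time: 11.83
tool_pos: [0.5027, -0.0623, 0.1843]
ee_rot: [-3.14, -0.003, 2.685]
wrist_force: [-4.9, -1.8, 1.1]
width: 0.0002
```

```bash
python3 - <<'E'
from bench import robot
from h import *
for i in range(2):
    o=robot.get_obs();print({k:np.round(o[k],4).tolist() for k in("time","tool_pos","wrist_force","wrist_torque")})
    s=robot.snapshot("side")
crop(s,205,165,130,130,4.5,"pics/side8.png")
E
```

```text
{'time': 11.8333, 'tool_pos': [0.5027, -0.0623, 0.1843], 'wrist_force': [-4.9468, -1.7612, 1.0655], 'wrist_torque': [-0.2342, 0.968, -0.0013]}
{'time': 11.8833, 'tool_pos': [0.5027, -0.0623, 0.1843], 'wrist_force': [-5.2686, -1.67, 1.1647], 'wrist_torque': [-0.2276, 0.9578, 0.0392]}
```

View pics/side8.png

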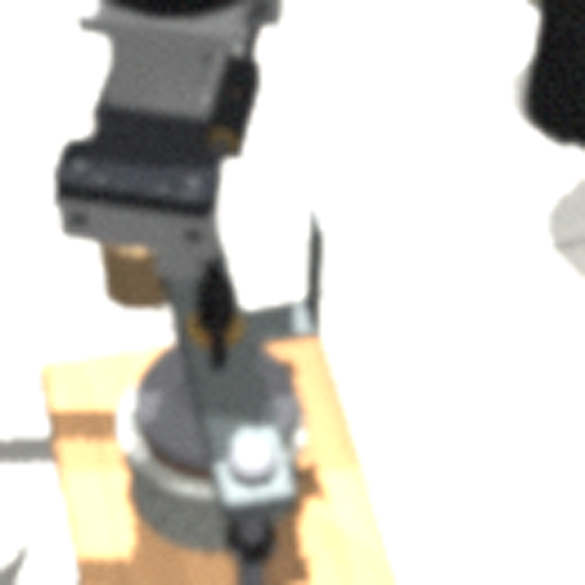

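The standing force is 5 N, against about 2.5 N while turning freely. That may be the stop, so I'll test with a 1 mm push.

```bash
python3 -m inch '[{"linear":[0.01,0.002,0],"twist":0,"gripper":0},{"linear":[0.01,0.002,0],"twist":0,"gripper":0}]'
python3 - <<'E'
from bench import robot
from h import *
o=robot.get_obs();print({k:np.round(o[k],4).tolist() for k in("time","tool_pos","wrist_force","wrist_torque")})
s=robot.snapshot("top");crop(s,250,150,130,110,4.5,"pics/top9.png")
E
```

```text
time: 12.1
tool_pos: [0.5029, -0.0623, 0.1843]
ee_rot: [-3.139, -0.004, 2.685]
wrist_force: [-6.9, -1.2, 2.3]
width: 0.0004
{'time': 12.1, 'tool_pos': [0.5029, -0.0623, 0.1843], 'wrist_force': [-6.9388, -1.2386, 2.3453], 'wrist_torque': [-0.3121, 1.2917, 0.0312]}
```

View pics/top9.png

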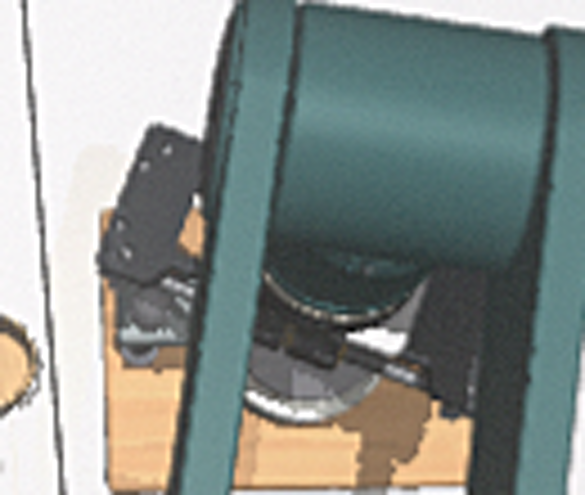

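A 1 mm command moved the finger only 0.2 mm and the force rose, so the screw has stopped. I'll back off, lift clear and check.

```bash
python3 -m inch '[{"linear":[-0.06,0,0],"twist":0,"gripper":0},{"linear":[-0.08,-0.02,0],"twist":0,"gripper":0},{"linear":[-0.08,-0.02,0.3],"twist":0,"gripper":0},{"linear":[-0.08,-0.02,0.6],"twist":0,"gripper":0},{"linear":[-0.08,-0.02,0.9],"twist":0,"gripper":0},{"linear":[-0.08,-0.02,0.9],"twist":0,"gripper":0},{"linear":[-0.4,0.3,0.9],"twist":0,"gripper":0},{"linear":[-0.6,0.6,0.9],"twist":0,"gripper":0},{"linear":[-0.8,1,0.9],"twist":0,"gripper":0},{"linear":[-0.8,1,0.9],"twist":0,"gripper":0}]'
python3 -m inch '[{"linear":[-0.3,0.35,0],"twist":0,"gripper":0},{"linear":[-0.5,0.7,0],"twist":0,"gripper":0},{"linear":[-0.7,1,0],"twist":0,"gripper":0},{"linear":[-0.7,1,0],"twist":0,"gripper":0}]'
python3 -m inch '[{"linear":[-0.2,0.35,0],"twist":0,"gripper":0},{"linear":[-0.3,0.7,0],"twist":0,"gripper":0},{"linear":[-0.4,1,0],"twist":0,"gripper":0},{"linear":[-0.4,1,0],"twist":0,"gripper":0},{"linear":[-0.4,1,0],"twist":0,"gripper":0}]'
python3 - <<'E'
from bench import robot
from h import *
t=robot.snapshot("top");s=robot.snapshot("side")
crop(t,230,180,180,130,4.4,"pics/topA.png");crop(s,175,185,140,165,3.6,"pics/sideA.png")
np.savez("/tmp/topA.npz",**t);np.savez("/tmp/sideA.npz",**s)
t0=dict(np.load("/tmp/top0.npz"))
R=cv2.Rodrigues(t["rvec"])[0]
for nm,d in(("0",t0),("A",t)):
  dep=d["depth"];W=[]
  for v in range(200,235):
    for u in range(305,345):
      if dep[v,u]>0:
        c,r=ray(d,u,v);W.append(c+r*dep[v,u])
  W=np.array(W);rr=np.hypot(W[:,0]-.51,W[:,1]+.087)
  q=W[(rr<.008)&(W[:,2]>.165)];w=W[(rr<.037)&(W[:,2]>.165)];b=W[(rr>.02)&(abs(W[:,2]-.144)<.01)]
  print(nm,len(q),"hub z med",np.median(q[:,2]),"bridge",np.median(b[:,2]),"max",w[:,2].max())
E
```

```text
time: 12.98
tool_pos: [0.4226, 0.0424, 0.2752]
ee_rot: [3.137, 0.0, 2.691]
wrist_force: [0.6, 0.2, 0.7]
width: -0.0001
time: 13.32
tool_pos: [0.3521, 0.1425, 0.275]
ee_rot: [3.137, -0.001, 2.694]
wrist_force: [0.2, -0.5, -0.5]
width: 0.0004
time: 13.73
tool_pos: [0.3149, 0.2386, 0.2742]
ee_rot: [3.142, 0.001, 2.688]
wrist_force: [-0.6, -0.1, 0.9]
width: 0.0003
0 42 hub z med 0.1907555985989432 bridge 0.1429895531165386 max 0.1949053749078865
A 43 hub z med 0.1762841125635094 bridge 0.14300955023876172 max 0.18231226169884052
```

View pics/topA.png

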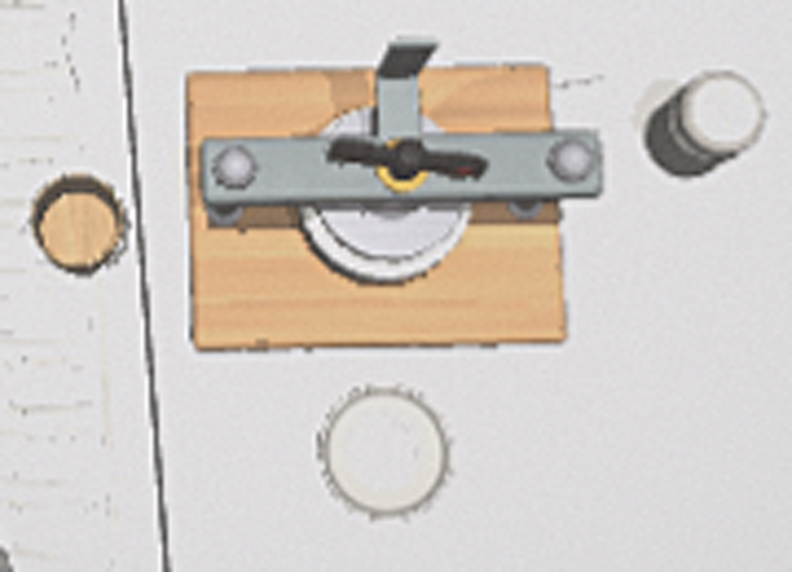

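View pics/sideA.png

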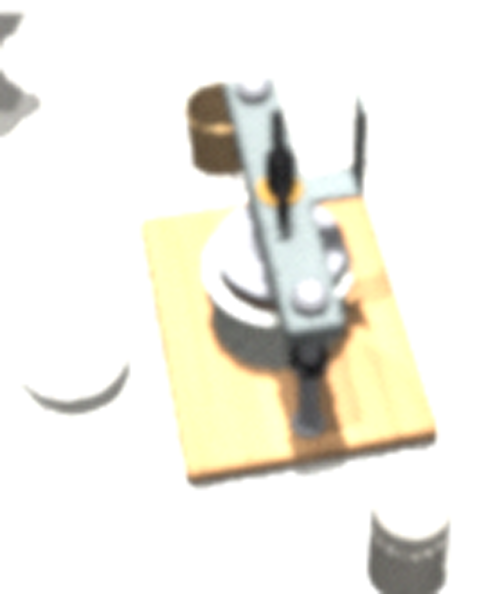

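```bash
python3 - <<'E'
from h import *
for n in("top","side"):
    a=dict(np.load(f"/tmp/{n}0.npz"));b=dict(np.load(f"/tmp/{n}A.npz"))
    g=[cv2.GaussianBlur(cv2.cvtColor(x["image"],cv2.COLOR_RGB2GRAY),(5,5),0) for x in(a,b)]
    d=cv2.absdiff(*g);k,l,st,c=cv2.connectedComponentsWithStats((d>25).astype(np.uint8))
    print(n,[s.tolist() for s in st[1:] if s[4]>8])
E
```

```text
top [[322, 201, 15, 13, 83], [304, 212, 15, 6, 73], [327, 214, 14, 7, 72], [308, 219, 12, 13, 65], [303, 228, 15, 11, 38], [45, 281, 209, 103, 12414], [0, 351, 63, 33, 950], [240, 375, 8, 9, 30], [13, 381, 10, 3, 21], [24, 382, 8, 2, 14]]
side [[0, 19, 6, 19, 77], [0, 48, 13, 12, 82], [101, 87, 43, 43, 789], [102, 103, 3, 4, 10], [135, 142, 17, 20, 263], [125, 144, 24, 47, 401], [156, 150, 6, 7, 20], [129, 175, 70, 70, 2401], [200, 186, 4, 4, 11], [0, 198, 18, 10, 133], [0, 208, 5, 6, 24], [237, 215, 35, 34, 453], [250, 215, 4, 6, 21], [26, 230, 15, 13, 102], [40, 232, 60, 46, 1684], [250, 235, 7, 17, 82], [240, 238, 4, 7, 27], [37, 244, 6, 10, 44], [0, 247, 26, 34, 305], [264, 250, 7, 5, 24], [235, 255, 16, 14, 100], [265, 256, 7, 6, 31], [26, 260, 12, 15, 115], [67, 277, 29, 30, 479], [3, 283, 38, 11, 198], [260, 285, 7, 4, 14], [0, 299, 18, 35, 387], [75, 309, 3, 4, 9], [27, 312, 23, 11, 170], [35, 315, 30, 20, 238], [63, 317, 8, 8, 35], [134, 356, 10, 12, 91]]
```

```bash
python3 - <<'E'
from h import *
f=[]
for n,(x,y,w,h) in(("top",(285,195,70,60)),("side",(220,210,70,80))):
    r=[cv2.resize(dict(np.load(f"/tmp/{n}{k}.npz"))["image"][y:y+h,x:x+w,::-1],(390,295),interpolation=cv2.INTER_CUBIC) for k in"0A"]
    f.append(np.hstack(r))
cv2.imwrite("pics/cmp.png",np.vstack(f))
E
```

```text
(no output)
```

View pics/cmp.png

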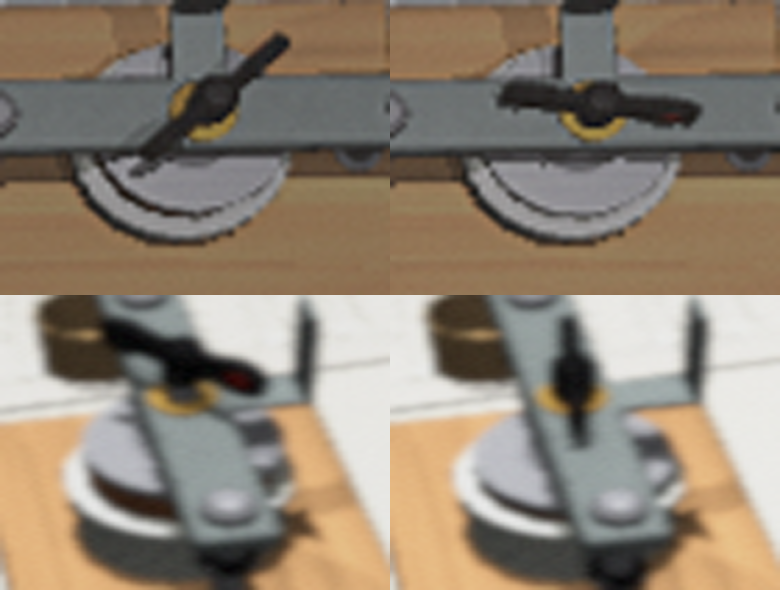

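The side view shows the dark gap between plate and lid has closed. The mould outline hasn't moved, nor have the cup, dish and shaker. The hand is clear, so I'm handing in.

```bash
python3 -c "
from bench import robot
print(robot.get_obs()['time']);print(robot.close_job())"
```

```text
13.8333
the job is handed in; nothing more can be done
None
```

The press is wound down to its stop. I pushed the wings clockwise with the shut fingertips in three strokes (black, red, black), lifting out before the depth scale each time. I handed the job in at 13.8 s with the hand clear.

**Stop reached**
- **Last push:** a 1 mm test push moved the finger only 0.2 mm, and the force rose from about 5 to 7 N. I stopped there. The finger had passed that same spot freely in the earlier strokes.
- **Hub height:** the hub's top dropped about 14.5 mm, to about 177 mm after correcting a 1 mm depth offset (178 mm expected at the stop).
- **Turn:** about 409°, or 7.1 rad. That is less than the full 8.0 rad, so the screw probably began about 0.65–0.85 rad down. The start height I measured (about 191.8 mm) fits that, but I had no direct reading of the screw's turn.
- **Plate:** in the side view, the dark gap between the plate and the mould's lid has closed.

**Left in place:** comparing the pictures before and after shows no movement of the mould, cup, shaker or dish.

The two cameras disagreed by about 5 mm in y on the press's position. I used a value between them, and it caused no trouble.

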